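# Plug the filter into the bench reader and hold the focus lever at the fourth click

## Task

Plug the orange filter block into the rectangular socket on top of the bench reader until it is fully home, and let go of it. Then push the reader's ratchet lever by its blue post four clicks on from its rest stop, feeling each click and never going on to the fifth, and finish while still holding it there with the fingers, because it springs back when let go. Leave the lever at rest until the filter is home, and do not shift the other things on the bench.

Things in the scene. Friction and masses are not known exactly. Their poses are not given: they have to be found in the camera images.
- orange_filter: The loose orange filter block to plug in: upright, 36 x 24 mm, 70 mm tall, foot (lowest 6 mm) narrowed to 33 x 21 mm, about 90 g, black round windows 14 mm wide on its top and its two wide faces. Origin: centre of its underside; z up, x along the 36 mm side, y along the 24 mm side. It fits the socket either way round (half a turn makes no difference).
- reader: The bench reader, fixed: a white box 200 (x) x 300 (y) x 75 mm high with a level deck. Origin: centre of its underside; z up, its x from the front panel to the back, its y along the 300 mm width. The grey socket end is at +y, the ratchet lever at -y.
- socket_mouth (a point): Centre of the socket's mouth in the grey deck, 75 mm above the table, at (0, 90, 75) mm in the reader's frame. The hole is 39 mm along the reader's x by 27 mm along its y (1.5 mm play each side), chamfered, 30 mm deep. A block fully home stands 40 mm proud of the deck. Axes as the reader's.
- socket_floor (a point): Centre of the socket's flat floor, 45 mm above the table, straight below the mouth. Axes as the reader's.
- lever_pivot (a point): The lever's vertical turning axis at deck height (75 mm above the table), at (35, -60, 75) mm in the reader's frame, axes as the reader's. Round it lie a steel disc (43 mm radius over its teeth) and, on the +x side 54 mm out, a dark pawl housing 16 mm high. A spring drives the lever back to rest all the time.
- lever_post (a point): Point on the axis of the lever's upright round blue post, 45 mm above the deck (120 mm above the table). The post is 14 mm thick, free from 20 to 66 mm above the deck, on a level arm 85 mm from the pivot; at rest the arm points 140 degrees counter-clockwise from the reader's +x. It never stays put by itself.
- focus_lever (a joint): Ratchet lever angle, rad: 0 at the rest stop, growing counter-clockwise seen from above (the post swings away from the socket). Notches (clicks) every 0.209 (12 degrees, 18 mm at the post): 0.209, 0.419, 0.628, 0.838 (fourth), 1.047; black deck ticks mark them. The push at the post falls from about 6 N to 2.5 N from notch to notch and jumps back to 6 N on dropping into the next: the click.
- green_filter: Bystander: a green filter block of the same size and shape as the orange one. It stays where it is. Origin: centre of its underside.
- tube_rack: Bystander: green tube rack, 200 x 80 x 50 mm with capped tubes up to 80 mm high. Origin: centre of its underside.
- vial_rack: Bystander: low blue vial rack, 110 x 80 mm, 36 mm high. Origin: centre of its underside.
- tip_box: Bystander: white tip box with a yellow lid, 122 x 87 x 67 mm. Origin: centre of its underside.
- amber_bottle: Bystander: amber bottle with white cap, 68 mm in diameter, 130 mm tall. Origin: centre of its underside.
- beaker: Bystander: clear beaker, 90 mm in diameter, 100 mm tall. Origin: centre of its underside.
- pipette: Bystander: white pipette lying on the bench, 245 mm long, 20 mm high. Origin: near its middle, on the bench; x along its length.

How it is judged (in metres and radians):
On the way, in this order (a step that is already met when the one before it is completed fails the run):
1. the orange filter block is fully home in the socket and let go (horizontal distance between orange_filter and socket_floor below 0.004 m and z of orange_filter in the frame of socket_floor below 0.003 m and angle between orange_filter's own z axis and vertical below 0.08 rad and angle between the x axis of orange_filter and the x axis of reader, either way round below 0.2 rad and contact force between the fingers and orange_filter below 0.3 N), for 0.2 s.
2. the lever has been pushed past its first click (value of joint focus_lever above 0.105 rad and contact force between the fingers and focus_lever above 0.5 N).
3. the lever stands in its fourth notch, held by the fingers (value of joint focus_lever between 0.743 and 0.932 rad and contact force between the fingers and focus_lever above 0.5 N), for 0.2 s.
At the end, for the whole second after the job is handed in: Orange block home in the socket (within 3 mm of the floor, centred within 4 mm, upright within 0.08 rad, square to the socket), untouched by the fingers; lever still (under 0.1 rad/s) in its fourth notch, 0.743 to 0.932 rad, fingers pressing on it with at least 0.5 N (all of step 1 and all of step 3 and velocity of joint focus_lever between -0.1 and 0.1 rad/s); the arm keeps its last pose, push and grip.
It fails at once if the lever was moved more than half a click while the filter block was not home in the socket (value of joint focus_lever above 0.105 rad and (horizontal distance between orange_filter and socket_floor above 0.006 m or z of orange_filter in the frame of socket_floor above 0.006 m)).
It fails at once if the lever went on to the fifth click (value of joint focus_lever above 0.955 rad).
It fails at once if another thing on the bench was shifted by more than 30 mm (distance of any of green_filter, tube_rack, vial_rack, tip_box, amber_bottle, beaker, pipette from where it was at the start of the episode above 0.03 m).
It also fails if it takes over 70 s, if anything falls off the work surface, if the arm or the gripper's body presses on something with over 40 N, if the wrist force passes 120 N, or if a joint passes its speed limit or range.

## Robot

A 6-joint arm with a two-finger parallel gripper is mounted at the origin on the work surface. World frame = base frame: x ahead of the robot, y to its left, z up, the work surface at z = 0. Lengths are in m, angles in degrees, forces in N, time in s.
With the tool pointing down it reaches from about 0.4 to 0.825 m from the base axis. Payload 7 kg.
Tool frame: the origin (TCP) lies between the finger pads; the fingertips stand 19 mm ahead of it and the grasp point (between the pads) is the TCP (r.finger_overhang is the distance from the TCP to the fingertips, in m); z points along the fingers, y is the direction in which the jaws open and shut (so a half turn about z gives the same grasp; the last joint's range is limited). The gripper opens to 88 mm and grips with 3 to 60 N. Pads are 19 mm wide; open, the fingers measure 130 mm over their backs; the gripper's body (78 mm by 193 mm) begins 47 mm behind the grasp point.
Start: joints at [88.47, 20.546, 0.682, 0, -70.136, -16.507], TCP at [0.209, 0.642, 0.246] pointing down, gripper open.
Joint ranges: [-176.03, 176.03], [-82.01, 121.73], [-58.28, 71.71], [-173.87, 95.51], [-174.79, -0.11], [-173.66, 173.66]. Speed limits (degrees/s): [136.94, 136.94, 172.46, 180, 180, 180].

## Interface

Orientations are given as [roll, pitch, yaw] about the fixed x, y, z axes, in that order (R = Rz(yaw) Ry(pitch) Rx(roll)).
In Python, from plant import r, optics gives the robot as it stands. The module is installed in compiled form; this text tells all that it offers.
- The arm moves only by the tool step_arm, never from a script. Its argument "increments" is a list of rows, each an object of numbers: "tx", "ty", "tz": the shift along the world's x, y, z in mm; "ax", "ay", "az": the turn, a rotation vector about the world's x, y, z in degrees; "claw": the gripper command: -1 is shut, 1 is fully open, values between are in proportion. In form: [{"tx": .., "ty": .., "tz": .., "ax": .., "ay": .., "az": .., "claw": ..}, ...]. A call has 1 to 12 rows; each row shifts and turns the commanded pose from where the row before left it; what a row does not reach is not made up. A row lasts 1/10 s, in which the tool goes at most 50 mm and 8.59 degrees, less where a joint would pass 70% of its speed; a pose out of reach is approached as far as the arm can. A call with a gripper value outside its range is refused whole. The fingers move at their own pace and stop on an object; "newtons" is the grip in N (left out, the last holds). Time passes only in rows, so rows that do not move let the fingers close. It gives the time, the measured TCP pose, the force and the opening at its end, in the units of the state.
- r.get_state(): the state, without advancing time (a new reading comes with each control period).
- optics.capture(name): name is "side" or "top" or "wrist"; returns a dict with "image" (420x560x3 uint8, blue, green, red), "depth" (420x560 float32, m along the optical axis (not along the pixel's ray), 0 where there is no reading), "fx", "fy", "cx", "cy" (pixels), "R" (3x3) and "t" (3): a world point X has camera coordinates R X + t. Camera axes: x right, y down, z forward; pixel columns grow to the right and rows downward; lengths in m; the calibration is good to about 2 mm. A picture is of the moment at which its call begins.
- r.close_job(): hands the job in, once; it reports no verdict.
The state is a dict: "time_s": time; "joints": joint angles; "qd": joint speeds; "joint_torque": joint torques, N m; "tcp_pos": TCP position; "eef_rot": TCP orientation; "contact_force": force on the tool from outside, world axes, zero at the start; "moment": the same for the moment, N m; "gripper_width": finger opening in m.
Only numpy, scipy, OpenCV 4.12 (cv2) and the standard library are available. Lean on these libraries where they do the work, as an engineer would, in place of code of your own. Each camera call takes 0.05 s, during which the arm holds its last target. There are 200 camera calls.

## Working session

There is one attempt and no reset: what is moved stays moved. The work goes in short steps, Python scripts to look and compute and a tool call to move; the robot and the scene stay as the last step left them, time stands still between calls to the robot, and variables do not carry over. Pictures are saved under pics/ and viewed, about 8 in all and at most 12, crops included, and the job is handed in when it is done.

Besides the shell and the picture viewer there is one more tool, called after "Emit:" as name([rows], argument=value, ...), one row to a line, values as JSON. step_arm: Moves the arm, as the interface text tells. Its arguments: {"type":"object","properties":{"increments":{"type":"array","items":{"type":"object","properties":{"tx":{"type":"number"},"ty":{"type":"number"},"tz":{"type":"number"},"ax":{"type":"number"},"ay":{"type":"number"},"az":{"type":"number"},"claw":{"type":"number"}}}},"newtons":{"type":"number"}},"required":["increments"]}

```bash
mkdir -p pics; cat > h.py <<'E'
import numpy as np, cv2
from plant import r, optics
def world(c,u,v,d=None):
    if d is None: d=np.median([x for x in c["depth"][v-1:v+2,u-1:u+2].ravel() if x>0])
    p=np.array([(u-c["cx"])/c["fx"]*d,(v-c["cy"])/c["fy"]*d,d]); return c["R"].T@(p-c["t"])
def cloud(c):
    d=c["depth"]; v,u=np.indices(d.shape)
    p=np.stack([(u-c["cx"])/c["fx"]*d,(v-c["cy"])/c["fy"]*d,d],-1)
    return (p-c["t"])@c["R"]
def proj(c,X):
    p=c["R"]@np.asarray(X)+c["t"]; return p[0]/p[2]*c["fx"]+c["cx"],p[1]/p[2]*c["fy"]+c["cy"]
E
python3 - <<'E'
from h import *
import pickle
for n in("top","side"):
    c=optics.capture(n); pickle.dump(c,open(n+".pkl","wb")); cv2.imwrite(f"pics/{n}0.png",c["image"]); print(n,-c["R"].T@c["t"],c["R"][2])
print(r.get_state())
E
```

```text
top [0.38953744 0.01918146 1.48872036] [ 0.09808569 -0.00532457 -0.99516373]
side [ 0.07370512 -0.64819578  0.92135906] [ 0.40123699  0.58101565 -0.70811701]
{'time_s': 0.1, 'joints': array([ 8.84685702e+01,  2.05878596e+01,  6.38686150e-01, -1.80023179e-02,
       -7.01359494e+01, -1.65076091e+01]), 'qd': array([ 0.08492259, -0.04653279,  0.04675511,  0.08876569, -0.01288844,
        0.03938785]), 'joint_torque': array([-1.30810589e-03, -5.84164524e+01,  2.93751562e+01,  7.01568604e+00,
        1.01635815e-02, -5.67807808e-05]), 'tcp_pos': array([0.20891073, 0.64142252, 0.244707  ]), 'eef_rot': array([ 1.79913577e+02, -7.96267886e-03, -1.80451625e+01]), 'contact_force': array([ 0.25733128, -1.17814447,  0.25615778]), 'moment': array([ 0.02224958, -0.00336723,  0.03642678]), 'gripper_width': 0.08782898905011563}
```

View pics/top0.png

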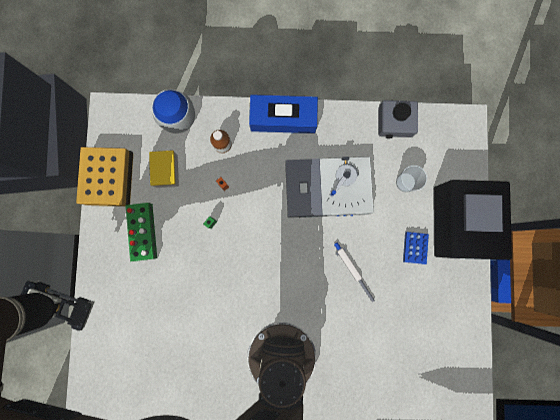

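View pics/side0.png

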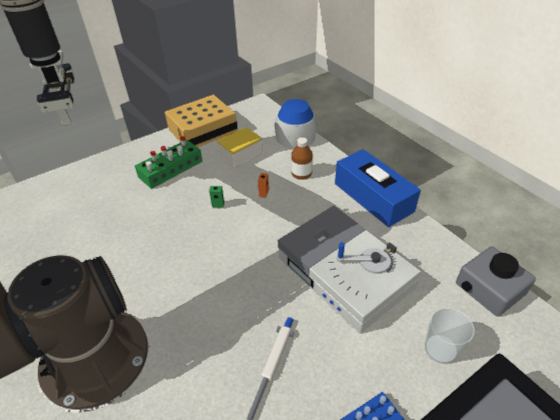

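The top view shows the orange block at (222,183), the green one at (210,222), the socket at (304,188) and the reader spanning about (287–374, 157–217). The lever post is near (335,188). Next I'll take finer measurements from the depth and one enlarged crop.

```bash
python3 - <<'E'
from h import *
import pickle
c=pickle.load(open("top.pkl","rb")); P=cloud(c); im=c["image"].astype(int)
def rect(m,lab,box):
    u0,u1,v0,v1=box; k=np.zeros(m.shape,bool); k[v0:v1,u0:u1]=1; m=m&k&(c["depth"]>0)
    q=P[m]; print(lab,len(q),q.mean(0).round(4),q[:,2].min().round(3),q[:,2].max().round(3),cv2.minAreaRect((q[:,:2]*1000).astype(np.float32))); return q
z=P[...,2]
rect((z>.065)&(z<.085),"reader",(275,385,145,225))
rect((z>.06),"orange",(212,236,172,195))
rect((z>.06),"green",(202,220,212,232))
rect((z>.09),"lever",(320,360,170,205))
b,g,rr=im[...,0],im[...,1],im[...,2]
rect((b>rr+50)&(z>.09),"post",(325,345,175,205))
rect((z<.07)&(z>.02),"hole",(297,312,180,196))
print(world(c,304,188))
for n,X in (("fx",0),):print(c["fx"])
a=cv2.resize(c["image"][150:225,200:300],None,fx=4,fy=4,interpolation=cv2.INTER_CUBIC)
d=cv2.resize(c["image"][150:225,280:380],None,fx=4,fy=4,interpolation=cv2.INTER_CUBIC)
cv2.imwrite("pics/crop0.png",np.hstack([a,d]))
E
```

```text
reader 4449 [ 0.6038 -0.1467  0.0752] 0.065 0.085 ((607.4986572265625, -148.69937133789062), (201.33392333984375, 300.0303039550781), 4.169875621795654)
orange 70 [0.6079 0.2305 0.0699] 0.06 0.076 ((607.939453125, 230.43228149414062), (35.93423843383789, 23.571672439575195), 40.9527587890625)
green 75 [0.4683 0.2685 0.0694] 0.061 0.075 ((468.32421875, 268.7521667480469), (24.295196533203125, 35.0223274230957), 50.388999938964844)
lever 135 [ 0.6152 -0.1845  0.1014] 0.09 0.146 ((613.5377807617188, -198.09951782226562), (51.49527359008789, 123.16385650634766), 58.95491409301758)
post 18 [ 0.5772 -0.1555  0.1355] 0.096 0.146 ((581.3922119140625, -156.40582275390625), (11.071401596069336, 22.096092224121094), 80.17124938964844)
hole 92 [ 0.604  -0.0599  0.0495] 0.035 0.07 ((601.2877807617188, -59.78836441040039), (49.42361068725586, 48.97825241088867), 87.44723510742188)
[ 0.60292366 -0.06301817  0.04299572]
407.55217977465327
```

View pics/crop0.png

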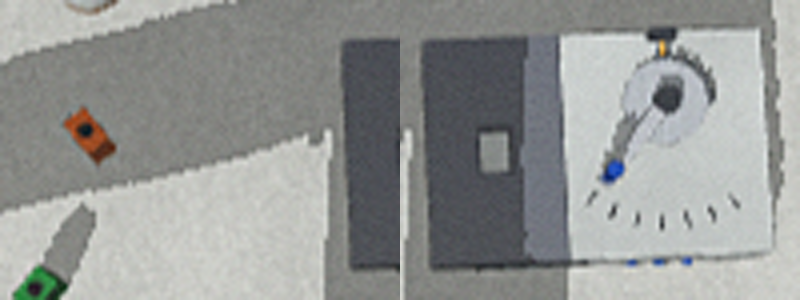

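Emit:
step_arm([
  {"tx": 33,"ty": -34,"az": -2.6,"claw": 1},
  {"tx": 33,"ty": -34,"az": -2.6,"claw": 1},
  {"tx": 33,"ty": -34,"az": -2.6,"claw": 1},
  {"tx": 33,"ty": -34,"az": -2.6,"claw": 1},
  {"tx": 33,"ty": -34,"az": -2.6,"claw": 1},
  {"tx": 33,"ty": -34,"az": -2.6,"claw": 1},
  {"tx": 33,"ty": -34,"az": -2.6,"claw": 1},
  {"tx": 33,"ty": -34,"az": -2.6,"claw": 1},
  {"tx": 33,"ty": -34,"az": -2.6,"claw": 1},
  {"tx": 33,"ty": -34,"az": -2.6,"claw": 1},
  {"tx": 33,"ty": -34,"az": -2.6,"claw": 1},
  {"tx": 33,"ty": -34,"az": -2.4,"claw": 1},
])

```text
$.increments[0]: bad value
```

```bash
python3 - <<'E'
from h import *
import pickle
c=optics.capture("wrist"); pickle.dump(c,open("w1.pkl","wb")); cv2.imwrite("pics/w1.png",c["image"])
s=r.get_state(); print(s["tcp_pos"],s["eef_rot"],s["joints"],c["t"]@-c["R"],c["fx"])
P=cloud(c); z=P[...,2]; im=c["image"].astype(int)
m=(im[...,2]>im[...,0]+60)&(im[...,2]>im[...,1]+40)&(z>.06)&(z<.08)&(np.hypot(P[...,0]-.608,P[...,1]-.23)<.05)
m=cv2.morphologyEx(m.astype(np.uint8),cv2.MORPH_OPEN,np.ones((3,3)))>0
q=P[m]; print(len(q),q.mean(0),cv2.minAreaRect((q[:,:2]*1000).astype(np.float32)))
E
```

```text
[0.2089218  0.64150025 0.24483814] [ 1.79927794e+02 -8.62525361e-03 -1.80416739e+01] [ 8.84703707e+01  2.05824965e+01  6.45919995e-01 -1.30279406e-02
 -7.01351040e+01 -1.65076154e+01] [0.27558343 0.61885762 0.38232166] 308.89037721694984
0 [nan nan nan] ((0.0, 0.0), (0.0, 0.0), 0.0)<stdin>:8: RuntimeWarning: Mean of empty slice.
  ret = um.true_divide(
```

View pics/w1.png

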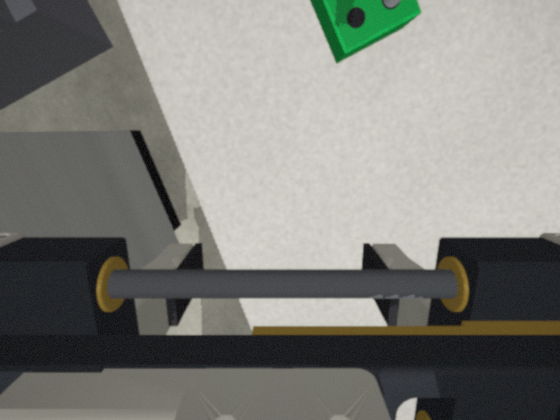

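The move was refused with "bad value". The wrist view shows the fingers at row ~285 and the green rack at (360,20). I'll retry with complete rows.

Emit:
step_arm([
  {"tx": 33,"ty": -34,"tz": 0,"ax": 0,"ay": 0,"az": -2.6,"claw": 1},
])

```text
time_s: 0.25
tcp_pos: [0.2399, 0.61, 0.2441]
eef_rot: [180.0, 0.0, -20.4]
contact_force: [1.6, -0.0, 0.5]
gripper_width: 0.0876
```

Emit:
step_arm([
  {"tx": 33,"ty": -34,"tz": 0,"ax": 0,"ay": 0,"az": -2.6,"claw": 1},
  {"tx": 33,"ty": -34,"tz": 0,"ax": 0,"ay": 0,"az": -2.6,"claw": 1},
  {"tx": 33,"ty": -34,"tz": 0,"ax": 0,"ay": 0,"az": -2.6,"claw": 1},
  {"tx": 33,"ty": -34,"tz": 0,"ax": 0,"ay": 0,"az": -2.6,"claw": 1},
  {"tx": 33,"ty": -34,"tz": 0,"ax": 0,"ay": 0,"az": -2.6,"claw": 1},
  {"tx": 33,"ty": -34,"tz": 0,"ax": 0,"ay": 0,"az": -2.6,"claw": 1},
  {"tx": 33,"ty": -34,"tz": 0,"ax": 0,"ay": 0,"az": -2.6,"claw": 1},
  {"tx": 33,"ty": -34,"tz": 0,"ax": 0,"ay": 0,"az": -2.6,"claw": 1},
  {"tx": 33,"ty": -34,"tz": 0,"ax": 0,"ay": 0,"az": -2.6,"claw": 1},
  {"tx": 33,"ty": -34,"tz": 0,"ax": 0,"ay": 0,"az": -2.6,"claw": 1},
  {"tx": 0,"ty": 0,"tz": 0,"ax": 0,"ay": 0,"az": -2.0,"claw": 1},
  {"tx": 0,"ty": 0,"tz": 0,"ax": 0,"ay": 0,"az": 0,"claw": 1},
])

```text
time_s: 1.45
tcp_pos: [0.5726, 0.2663, 0.2449]
eef_rot: [179.9, 0.0, -48.8]
contact_force: [0.5, 0.6, -0.3]
gripper_width: 0.0872
```

```bash
python3 - <<'E'
from h import *
import pickle
c=optics.capture("wrist"); pickle.dump(c,open("w2.pkl","wb")); cv2.imwrite("pics/w2.png",c["image"])
s=r.get_state(); print(s["tcp_pos"],s["eef_rot"],s["joints"],c["t"]@-c["R"],c["fx"])
P=cloud(c); z=P[...,2]
m=(z>.06)&(z<.08)&(np.hypot(P[...,0]-.608,P[...,1]-.23)<.04)
q=P[m]; print(len(q),q.mean(0) if len(q) else 0,cv2.minAreaRect((q[:,:2]*1000).astype(np.float32)))
print(proj(c,[.608,.23,.07]))
E
```

```text
[0.57209289 0.26725009 0.24505762] [ 1.79956255e+02  1.29042036e-02 -4.86692088e+01] [ 4.27141136e+01  1.65300283e+01 -5.16684816e+00 -1.50161412e-02
 -6.83465448e+01 -1.37777135e+00] [0.61889863 0.21253083 0.38247148] 308.89037721694984
875 [0.60869971 0.2293592  0.06839563] ((608.435791015625, 229.57980346679688), (35.344783782958984, 23.783977508544922), 41.265602111816406)
(np.float64(278.47115683530313), np.float64(148.98428115285637))
```

View pics/w2.png

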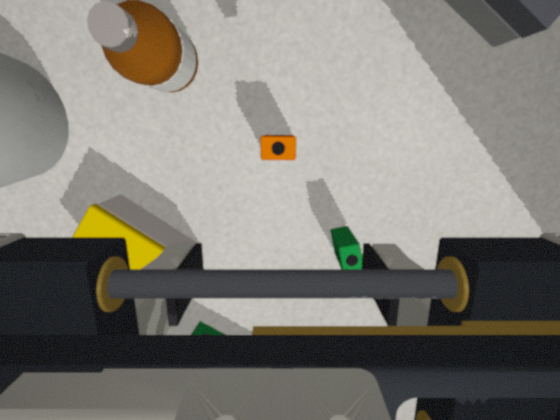

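The orange block is at (278,148), square to the jaws at 41°. I'll move over it, descend and grip.

Emit:
step_arm([
  {"tx": 18,"ty": -18.5,"tz": 0,"ax": 0,"ay": 0,"az": 0,"claw": 1},
  {"tx": 18,"ty": -18.5,"tz": -20,"ax": 0,"ay": 0,"az": 0,"claw": 1},
  {"tx": 0,"ty": 0,"tz": -40,"ax": 0,"ay": 0,"az": 0,"claw": 1},
  {"tx": 0,"ty": 0,"tz": -40,"ax": 0,"ay": 0,"az": 0,"claw": 0.6},
  {"tx": 0,"ty": 0,"tz": -35,"ax": 0,"ay": 0,"az": 0,"claw": 0.4},
  {"tx": 0,"ty": 0,"tz": -30,"ax": 0,"ay": 0,"az": 0,"claw": 0.3},
  {"tx": 0,"ty": 0,"tz": -20,"ax": 0,"ay": 0,"az": 0,"claw": 0.2},
  {"tx": 0,"ty": 0,"tz": 0,"ax": 0,"ay": 0,"az": 0,"claw": 0.2},
  {"tx": 0,"ty": 0,"tz": 0,"ax": 0,"ay": 0,"az": 0,"claw": 0},
], newtons=15)

```text
time_s: 2.4
tcp_pos: [0.6078, 0.2318, 0.061]
eef_rot: [180.0, -0.0, -48.5]
contact_force: [0.9, 0.1, 0.5]
gripper_width: 0.0499
```

Emit:
step_arm([
  {"tx": 0,"ty": 0,"tz": 0,"ax": 0,"ay": 0,"az": 0,"claw": -1},
  {"tx": 0,"ty": 0,"tz": 0,"ax": 0,"ay": 0,"az": 0,"claw": -1},
  {"tx": 0,"ty": 0,"tz": 0,"ax": 0,"ay": 0,"az": 0,"claw": -1},
  {"tx": 0,"ty": 0,"tz": 0,"ax": 0,"ay": 0,"az": 0,"claw": -1},
  {"tx": 0,"ty": 0,"tz": 0,"ax": 0,"ay": 0,"az": 0,"claw": -1},
], newtons=15)

```text
time_s: 2.9
tcp_pos: [0.6088, 0.2316, 0.0623]
eef_rot: [-179.8, -0.0, -48.6]
contact_force: [-2.1, 1.6, 7.3]
gripper_width: 0.0359
```

Emit:
step_arm([
  {"tx": 0,"ty": 0,"tz": 20,"ax": 0,"ay": 0,"az": 0,"claw": -1},
  {"tx": 0,"ty": 0,"tz": 45,"ax": 0,"ay": 0,"az": 0,"claw": -1},
  {"tx": 0,"ty": 0,"tz": 45,"ax": 0,"ay": 0,"az": 0,"claw": -1},
  {"tx": -1,"ty": -25,"tz": 0,"ax": 0,"ay": 0,"az": -5,"claw": -1},
  {"tx": -1,"ty": -40,"tz": 0,"ax": 0,"ay": 0,"az": -6,"claw": -1},
  {"tx": -1,"ty": -45,"tz": 0,"ax": 0,"ay": 0,"az": -6,"claw": -1},
  {"tx": -1,"ty": -45,"tz": 0,"ax": 0,"ay": 0,"az": -6,"claw": -1},
  {"tx": -1,"ty": -45,"tz": 0,"ax": 0,"ay": 0,"az": -6,"claw": -1},
  {"tx": -1,"ty": -45,"tz": 0,"ax": 0,"ay": 0,"az": -5,"claw": -1},
  {"tx": -1,"ty": -30,"tz": 0,"ax": 0,"ay": 0,"az": -3.2,"claw": -1},
  {"tx": -1,"ty": -15,"tz": 0,"ax": 0,"ay": 0,"az": 0,"claw": -1},
  {"tx": 0,"ty": 0,"tz": 0,"ax": 0,"ay": 0,"az": 0,"claw": -1},
])

```text
time_s: 4.1
tcp_pos: [0.5995, -0.061, 0.1707]
eef_rot: [180.0, 0.0, -85.9]
contact_force: [-0.8, -0.2, -1.5]
gripper_width: 0.036
```

```bash
cat > look.py <<'E'
from h import *
import pickle,sys
n=sys.argv[1]; ims=[]
for k in ("wrist","top","side"):
    c=optics.capture(k); pickle.dump(c,open(f"{n}_{k}.pkl","wb")); ims.append(c)
s=r.get_state(); print(s["tcp_pos"],s["eef_rot"],s["joints"].round(1),s["contact_force"].round(1),s["gripper_width"])
P=cloud(ims[0])
def crop(c,u,v,h,k): u,v=int(u),int(v); return cv2.resize(c["image"][max(v-h,0):max(v-h,0)+2*h,max(u-h,0):max(u-h,0)+2*h],(k,k),interpolation=cv2.INTER_CUBIC)
X=s["tcp_pos"]
a=cv2.resize(ims[0]["image"],(400,300)); 
cv2.imwrite(f"pics/{n}.png",np.hstack([np.vstack([a,np.zeros((100,400,3),np.uint8)]),crop(ims[2],*proj(ims[2],X),50,400)]))
E
python3 look.py c1; python3 - <<'E'
from h import *
import pickle
c=pickle.load(open("c1_wrist.pkl","rb")); P=cloud(c); z=P[...,2]
o=(c["image"][...,2].astype(int)>c["image"][...,0]+80)&(z>.1)
q=P[o]; print(len(q),q.mean(0) if len(q) else 0, np.argwhere(o).mean(0))
m=(abs(z-.075)<.004)&(P[...,1]<-.03)&(np.hypot(P[...,0]-.6,P[...,1]+.15)<.25)
q=P[m]; print(len(q),np.median(q[:,2]),cv2.minAreaRect((q[:,:2]*1000).astype(np.float32)))
print("socket",proj(c,[.601,-.059,.075]))
E
```

```text
[ 0.60011928 -0.05849071  0.17064507] [-1.79985630e+02  1.06809496e-02 -8.57747913e+01] [ 13.   17.1 -14.6  -0.  -58.2  -8.7] [ 0.7  0.4 -2.1] 0.03597507382899109
4513 [ 0.59770512 -0.08848491  0.17208353] [223.48659428 294.15289165]
54899 0.07348946622431224 ((663.162109375, -119.19515228271484), (317.5477600097656, 182.34754943847656), 4.122529983520508)
socket (np.float64(279.931651479897), np.float64(223.5337401347445))
```

View pics/c1.png

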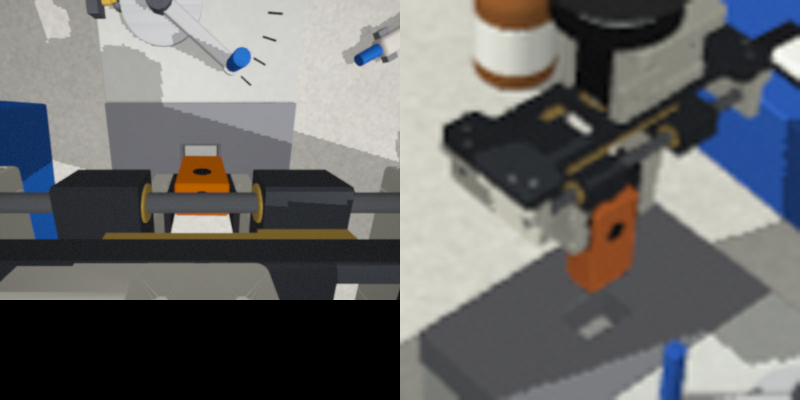

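The wrist view shows the block held square, with the far part of the socket mouth visible ahead of it at about (200,150). I'll measure the block-to-socket offset numerically from this frame.

```bash
python3 - <<'E'
from h import *
import pickle
c=pickle.load(open("c1_wrist.pkl","rb")); P=cloud(c); z=P[...,2]; im=c["image"].astype(int)
a=np.deg2rad(4.15); ex=np.array([np.cos(a),np.sin(a)]); ey=np.array([-np.sin(a),np.cos(a)])
o=(im[...,2]>im[...,0]+60)&(im[...,2]>im[...,1]+40)&(z>.15)
v,u=np.nonzero(o); print("orange px",u.min(),u.max(),v.min(),v.max(),np.percentile(z[o],[5,25,50,75,95]).round(4))
for vv in range(215,262,4):
    uu=np.nonzero(o[vv])[0]
    if len(uu): print(vv,uu.min(),uu.max(),z[vv,uu.min()+3].round(4),(P[vv,uu.min()][:2]).round(4),(P[vv,uu.max()][:2]).round(4))
# rows above block, hole profile
for vv in range(196,222,2):
    print(vv,[int(x) for x in im[vv,250:312:3].mean(1)],z[vv,280].round(3))
# ray-plane deck points
def ray(u,v,h):
    d=c["R"].T@np.array([(u-c["cx"])/c["fx"],(v-c["cy"])/c["fy"],1]); C=-c["R"].T@c["t"]; return C+d*(h-C[2])/d[2]
for p in ((256,200),(306,200),(281,203)): print(p,ray(*p,.075))
print(c["R"].round(3))
cv2.imwrite("pics/z.png",cv2.resize(c["image"][185:305,215:345],None,fx=5,fy=5,interpolation=cv2.INTER_CUBIC))
E
```

```text
orange px 244 321 219 301 [0.1547 0.1662 0.1753 0.1768 0.2281]
219 269 269 0.1152 [ 0.6045 -0.132 ] [ 0.6045 -0.132 ]
239 251 314 0.1533 [ 0.617  -0.0735] [ 0.5832 -0.0756]
243 249 316 0.1587 [ 0.6181 -0.0706] [ 0.5829 -0.0759]
247 247 317 0.1646 [ 0.6186 -0.0703] [ 0.5827 -0.0751]
251 246 318 0.1687 [ 0.6045 -0.132 ] [ 0.5828 -0.0753]
255 245 319 0.1748 [ 0.6184 -0.0703] [ 0.5831 -0.0757]
259 244 321 0.1769 [ 0.6184 -0.0699] [ 0.5821 -0.0743]
196 [113, 115, 111, 108, 112, 109, 111, 112, 111, 111, 112, 112, 109, 111, 114, 111, 114, 112, 112, 112, 112] 0.074
198 [110, 109, 111, 112, 110, 110, 112, 114, 109, 111, 110, 110, 112, 108, 110, 112, 112, 109, 110, 111, 112] 0.074
200 [113, 108, 110, 108, 107, 109, 104, 108, 108, 108, 105, 107, 110, 107, 107, 106, 107, 108, 108, 108, 112] 0.073
202 [110, 101, 96, 100, 105, 102, 100, 99, 97, 97, 98, 98, 99, 97, 95, 100, 97, 97, 91, 96, 112] 0.072
204 [110, 102, 86, 127, 150, 152, 150, 152, 148, 152, 150, 152, 149, 148, 148, 149, 151, 149, 89, 99, 110] 0.043
206 [111, 99, 86, 140, 166, 167, 165, 167, 165, 165, 165, 165, 166, 165, 166, 163, 167, 
[... 319 characters left out ...]
164, 165, 167, 163, 162, 86, 101, 111] 0.043
214 [111, 97, 87, 137, 164, 166, 165, 165, 166, 164, 163, 161, 163, 165, 164, 164, 165, 164, 86, 102, 109] 0.043
216 [111, 102, 86, 133, 163, 162, 162, 163, 164, 163, 162, 159, 160, 160, 162, 162, 164, 161, 84, 103, 113] 0.044
218 [111, 103, 92, 98, 113, 115, 113, 113, 115, 118, 124, 123, 122, 123, 126, 124, 126, 124, 82, 95, 111] 0.113
220 [111, 99, 89, 71, 71, 75, 71, 75, 72, 70, 74, 69, 69, 70, 71, 71, 72, 74, 71, 73, 102] 0.117
(256, 200) [ 0.62083799 -0.07670021  0.075     ]
(306, 200) [ 0.58220467 -0.07950642  0.075     ]
(281, 203) [ 0.60135008 -0.07571924  0.075     ]
[[-0.997 -0.072 -0.   ]
 [-0.07   0.963  0.261]
 [-0.019  0.26  -0.965]]
```

View pics/z.png

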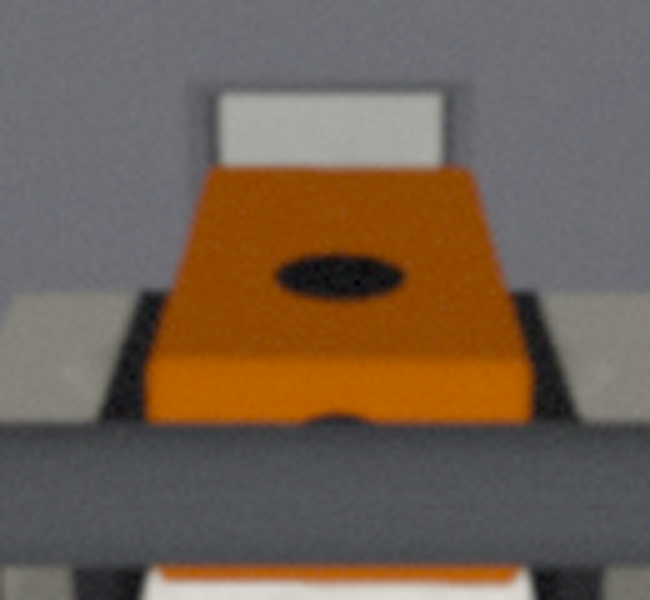

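```bash
python3 - <<'E'
from h import *
import pickle
c=pickle.load(open("c1_wrist.pkl","rb")); P=cloud(c); C=-c["R"].T@c["t"]; print(C)
def ray(u,v,h):
    d=c["R"].T@np.array([(u-c["cx"])/c["fx"],(v-c["cy"])/c["fy"],1]); return (C+d*(h-C[2])/d[2]).round(4)
print("floor corners",ray(258.4,203.4,.073),ray(304,203.4,.073))
print("chamfer outer",ray(253,200.5,.075),ray(309,200.5,.075))
for h in (.11,.116): print("block bottom",h,ray(256.4,218.6,h),ray(309.6,218.6,h))
q=P[225:250,262:303].reshape(-1,3); q=q[np.abs(q[:,1]-np.median(q[:,1]))<.004]
f=np.polyfit(q[:,0]-.6,q[:,1],1); g=np.polyfit(q[:,2],q[:,1],1); print("face",f,np.degrees(np.arctan(f[0])),g,q.mean(0))
print("top front edge",ray(244,256.5,.18),ray(321.5,256.5,.18))
print("floor x edges",ray(258.4,212,.045),ray(304,212,.045))
d=P[150:195,220:340].reshape(-1,3); print("deck z",np.median(d[:,2]))
E
```

```text
[ 0.60448034 -0.13204743  0.30828449]
floor corners [ 0.619  -0.0736  0.073 ] [ 0.5833 -0.0762  0.073 ]
chamfer outer [ 0.6231 -0.0761  0.075 ] [ 0.5798 -0.0793  0.075 ]
block bottom 0.11 [ 0.6175 -0.0723  0.11  ] [ 0.582  -0.0748  0.11  ]
block bottom 0.116 [ 0.6171 -0.0741  0.116 ] [ 0.5826 -0.0766  0.116 ]
face [ 0.06634679 -0.07492695] 3.7958282244756605 [-0.00462981 -0.07420575] [ 0.60046144 -0.07489634  0.14916061]
top front edge [ 0.6175 -0.0753  0.18  ] [ 0.5829 -0.0778  0.18  ]
floor x edges [ 0.6203 -0.0589  0.045 ] [ 0.5801 -0.0618  0.045 ]
deck z 0.07348741175989029
```

Block centre is about (0.600, −0.063) and socket about (0.601, −0.0615). I'll shift +0.8/+1.2 mm and descend in small steps while watching the force.

Emit:
step_arm([
  {"tx": 0.8,"ty": 1.2,"tz": 0,"ax": 0,"ay": 0,"az": 0,"claw": -1},
  {"tx": 0,"ty": 0,"tz": -15,"ax": 0,"ay": 0,"az": 0,"claw": -1},
  {"tx": 0,"ty": 0,"tz": -12,"ax": 0,"ay": 0,"az": 0,"claw": -1},
  {"tx": 0,"ty": 0,"tz": -5,"ax": 0,"ay": 0,"az": 0,"claw": -1},
  {"tx": 0,"ty": 0,"tz": -3,"ax": 0,"ay": 0,"az": 0,"claw": -1},
  {"tx": 0,"ty": 0,"tz": -2,"ax": 0,"ay": 0,"az": 0,"claw": -1},
  {"tx": 0,"ty": 0,"tz": -2,"ax": 0,"ay": 0,"az": 0,"claw": -1},
  {"tx": 0,"ty": 0,"tz": 0,"ax": 0,"ay": 0,"az": 0,"claw": -1},
])

```text
time_s: 5.05
tcp_pos: [0.6009, -0.058, 0.1316]
eef_rot: [-180.0, 0.0, -85.8]
contact_force: [-0.8, 0.0, -1.4]
gripper_width: 0.0362
```

Emit:
step_arm([
  {"tx": 0,"ty": 0,"tz": 0,"ax": 0,"ay": 0,"az": 0,"claw": -1},
])

```text
time_s: 5.15
tcp_pos: [0.601, -0.058, 0.1318]
eef_rot: [-180.0, 0.0, -85.8]
contact_force: [0.2, 0.7, -0.5]
gripper_width: 0.0362
```

Emit:
step_arm([
  {"tx": 0,"ty": 0,"tz": -2,"ax": 0,"ay": 0,"az": 0,"claw": -1},
  {"tx": 0,"ty": 0,"tz": -2,"ax": 0,"ay": 0,"az": 0,"claw": -1},
  {"tx": 0,"ty": 0,"tz": -2,"ax": 0,"ay": 0,"az": 0,"claw": -1},
  {"tx": 0,"ty": 0,"tz": -2,"ax": 0,"ay": 0,"az": 0,"claw": -1},
  {"tx": 0,"ty": 0,"tz": 0,"ax": 0,"ay": 0,"az": 0,"claw": -1},
])

```text
time_s: 5.65
tcp_pos: [0.6006, -0.058, 0.1231]
eef_rot: [180.0, -0.0, -85.8]
contact_force: [-0.3, 0.1, -1.4]
gripper_width: 0.0356
```

Emit:
step_arm([
  {"tx": 0,"ty": 0,"tz": -2,"ax": 0,"ay": 0,"az": 0,"claw": -1},
  {"tx": 0,"ty": 0,"tz": -2,"ax": 0,"ay": 0,"az": 0,"claw": -1},
  {"tx": 0,"ty": 0,"tz": -2,"ax": 0,"ay": 0,"az": 0,"claw": -1},
  {"tx": 0,"ty": 0,"tz": 0,"ax": 0,"ay": 0,"az": 0,"claw": -1},
])

```text
time_s: 6.05
tcp_pos: [0.6006, -0.058, 0.1172]
eef_rot: [180.0, -0.0, -85.8]
contact_force: [0.1, 0.9, -1.4]
gripper_width: 0.0358
```

Emit:
step_arm([
  {"tx": 0,"ty": 0,"tz": -3,"ax": 0,"ay": 0,"az": 0,"claw": -1},
  {"tx": 0,"ty": 0,"tz": -3,"ax": 0,"ay": 0,"az": 0,"claw": -1},
  {"tx": 0,"ty": 0,"tz": -2,"ax": 0,"ay": 0,"az": 0,"claw": -1},
  {"tx": 0,"ty": 0,"tz": -1.5,"ax": 0,"ay": 0,"az": 0,"claw": -1},
  {"tx": 0,"ty": 0,"tz": 0,"ax": 0,"ay": 0,"az": 0,"claw": -1},
])

```text
time_s: 6.55
tcp_pos: [0.6006, -0.058, 0.1078]
eef_rot: [180.0, -0.0, -85.8]
contact_force: [-0.7, 0.1, -2.0]
gripper_width: 0.036
```

Emit:
step_arm([
  {"tx": 0,"ty": 0,"tz": -1,"ax": 0,"ay": 0,"az": 0,"claw": -1},
  {"tx": 0,"ty": 0,"tz": 0,"ax": 0,"ay": 0,"az": 0,"claw": -1},
])

```text
time_s: 6.75
tcp_pos: [0.601, -0.058, 0.1074]
eef_rot: [-180.0, -0.0, -85.8]
contact_force: [-1.1, -0.7, 1.6]
gripper_width: 0.0361
```

Emit:
step_arm([
  {"tx": 0,"ty": 0,"tz": -1,"ax": 0,"ay": 0,"az": 0,"claw": -1},
  {"tx": 0,"ty": 0,"tz": 0,"ax": 0,"ay": 0,"az": 0,"claw": -1},
])

```text
time_s: 6.95
tcp_pos: [0.601, -0.0581, 0.1073]
eef_rot: [-180.0, -0.0, -85.8]
contact_force: [-3.3, 1.0, 8.1]
gripper_width: 0.0359
```

The floor is felt at TCP 0.1073, against 0.0623 at the grasp, which makes 45 mm: the block is home. I'll release it and rise straight up.

Emit:
step_arm([
  {"tx": 0,"ty": 0,"tz": -1,"ax": 0,"ay": 0,"az": 0,"claw": -1},
  {"tx": 0,"ty": 0,"tz": 0,"ax": 0,"ay": 0,"az": 0,"claw": -0.1},
  {"tx": 0,"ty": 0,"tz": 0,"ax": 0,"ay": 0,"az": 0,"claw": 0.1},
  {"tx": 0,"ty": 0,"tz": 0,"ax": 0,"ay": 0,"az": 0,"claw": 0.2},
  {"tx": 0,"ty": 0,"tz": 0,"ax": 0,"ay": 0,"az": 0,"claw": 0.2},
  {"tx": 0,"ty": 0,"tz": 10,"ax": 0,"ay": 0,"az": 0,"claw": 0.2},
  {"tx": 0,"ty": 0,"tz": 25,"ax": 0,"ay": 0,"az": 0,"claw": 0.2},
  {"tx": 0,"ty": 0,"tz": 40,"ax": 0,"ay": 0,"az": 0,"claw": 0.2},
  {"tx": 0,"ty": 0,"tz": 30,"ax": 0,"ay": 0,"az": 0,"claw": 0.2},
  {"tx": 0,"ty": 0,"tz": 0,"ax": 0,"ay": 0,"az": 0,"claw": 0.2},
])

```text
time_s: 7.95
tcp_pos: [0.6034, -0.058, 0.2159]
eef_rot: [-179.5, -0.0, -85.8]
contact_force: [0.6, -0.6, -1.0]
gripper_width: 0.0524
```

```bash
python3 look.py c2; python3 - <<'E'
from h import *
import pickle
c=pickle.load(open("c2_wrist.pkl","rb")); P=cloud(c); z=P[...,2]; im=c["image"].astype(int)
o=(im[...,2]>im[...,0]+60)&(im[...,2]>im[...,1]+40)&(z>.1)&(z<.13)&(np.hypot(P[...,0]-.6,P[...,1]+.06)<.05)
q=P[o&(z>np.percentile(z[o],60)-.004)] ; print("orange",len(q),np.median(q,0),z[o].max(),cv2.minAreaRect((q[:,:2]*1000).astype(np.float32)))
b=(im[...,0]>im[...,2]+70)&(z>.09)&(z<.15)&(np.hypot(P[...,0]-.578,P[...,1]+.156)<.05)
q=P[b]; print("post",len(q),q.mean(0),q[:,2].max()); t=q[q[:,2]>q[:,2].max()-.005]; print("top",len(t),t.mean(0),cv2.minEnclosingCircle((t[:,:2]*1000).astype(np.float32)))
E
```

```text
[ 0.60047202 -0.0579358   0.21011074] [-1.79996869e+02  2.33001985e-02 -8.58503608e+01] [ 13.   15.3 -11.6  -0.  -63.1  -8.9] [-0.2  0.7  0.4] 0.053061593468241
orange 1055 [ 0.60070803 -0.06147355  0.11332818] 0.11555983019672315 ((600.7138061523438, -60.391746520996094), (35.3290901184082, 23.831315994262695), 3.4637513160705566)
post 450 [ 0.57900899 -0.15661945  0.13554476] 0.1417168391287081
top 343 [ 0.57804352 -0.15748101  0.13931211] ((577.7950439453125, -157.5712432861328), 6.696775436401367)
```

View pics/c2.png

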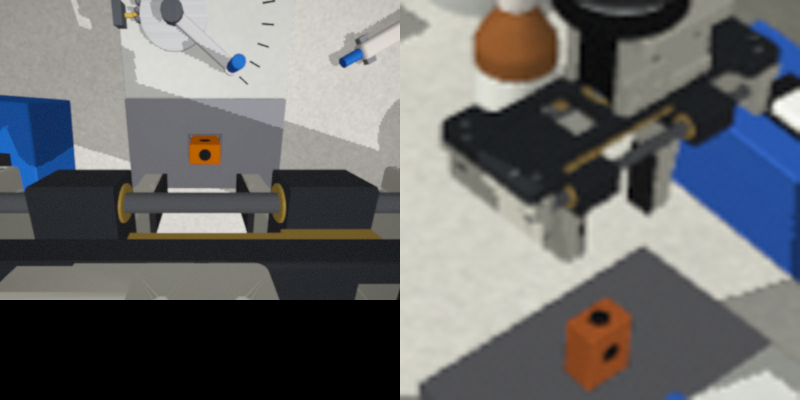

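The block is home: its top reads 0.1133 (deck camera bias −1.5 mm) and it is seated at (205,150). Next I go above the post at (0.578, −0.1575), with the jaws along the arm's tangent (yaw −36).

Emit:
step_arm([
  {"tx": -2.8,"ty": -10,"tz": 0,"ax": 0,"ay": 0,"az": 6,"claw": 0},
  {"tx": -3,"ty": -13,"tz": 0,"ax": 0,"ay": 0,"az": 8,"claw": 0},
  {"tx": -3,"ty": -15,"tz": 0,"ax": 0,"ay": 0,"az": 8,"claw": 0},
  {"tx": -3,"ty": -15,"tz": 0,"ax": 0,"ay": 0,"az": 8,"claw": 0},
  {"tx": -3,"ty": -15,"tz": 0,"ax": 0,"ay": 0,"az": 8,"claw": 0},
  {"tx": -3,"ty": -14,"tz": 0,"ax": 0,"ay": 0,"az": 7,"claw": 0},
  {"tx": -3,"ty": -10,"tz": 0,"ax": 0,"ay": 0,"az": 5,"claw": 0},
  {"tx": -2,"ty": -7.7,"tz": 0,"ax": 0,"ay": 0,"az": 0,"claw": 0},
  {"tx": 0,"ty": 0,"tz": -20,"ax": 0,"ay": 0,"az": 0,"claw": 0},
  {"tx": 0,"ty": 0,"tz": 0,"ax": 0,"ay": 0,"az": 0,"claw": 0},
])

```text
time_s: 9.1
tcp_pos: [0.5761, -0.1577, 0.1871]
eef_rot: [179.9, 0.3, -36.0]
contact_force: [-0.5, -0.4, -1.5]
gripper_width: 0.0435
```

Emit:
step_arm([
  {"tx": 0,"ty": 0,"tz": -20,"ax": 0,"ay": 0,"az": 0,"claw": 0},
  {"tx": 0,"ty": 0,"tz": -20,"ax": 0,"ay": 0,"az": 0,"claw": 0},
  {"tx": 0,"ty": 0,"tz": -15,"ax": 0,"ay": 0,"az": 0,"claw": 0},
  {"tx": 0,"ty": 0,"tz": -12,"ax": 0,"ay": 0,"az": 0,"claw": 0},
  {"tx": 0,"ty": 0,"tz": 0,"ax": 0,"ay": 0,"az": 0,"claw": 0},
])

```text
time_s: 9.6
tcp_pos: [0.577, -0.1575, 0.1214]
eef_rot: [179.9, 0.2, -35.9]
contact_force: [0.3, 0.4, -0.3]
gripper_width: 0.0439
```

```bash
python3 look.py c3
```

```text
[ 0.57855934 -0.15766955  0.12382143] [-1.79984829e+02 -4.61192688e-02 -3.58374962e+01] [  3.4  19.5 -18.2   0.  -52.3  50.7] [0.5 0.7 0.3] 0.044023031636409915
```

View pics/c3.png

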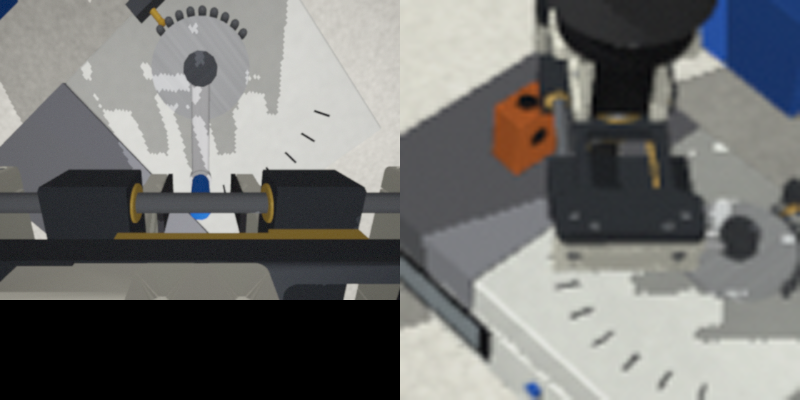

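The post sits centred between the pads at (200,195), with the pivot dead ahead at (200,68). I'll close on it.

Emit:
step_arm([
  {"tx": 0,"ty": 0,"tz": 0,"ax": 0,"ay": 0,"az": 0,"claw": -0.4},
  {"tx": 0,"ty": 0,"tz": 0,"ax": 0,"ay": 0,"az": 0,"claw": -0.7},
  {"tx": 0,"ty": 0,"tz": 0,"ax": 0,"ay": 0,"az": 0,"claw": -1},
  {"tx": 0,"ty": 0,"tz": 0,"ax": 0,"ay": 0,"az": 0,"claw": -1},
  {"tx": 0,"ty": 0,"tz": 0,"ax": 0,"ay": 0,"az": 0,"claw": -1},
  {"tx": 0,"ty": 0,"tz": 0,"ax": 0,"ay": 0,"az": 0,"claw": -1},
], newtons=25)

```text
time_s: 10.35
tcp_pos: [0.5783, -0.1573, 0.1233]
eef_rot: [-180.0, -0.0, -35.8]
contact_force: [-1.1, 3.1, 1.6]
gripper_width: 0.0133
```

Emit:
step_arm([
  {"tx": -2.51,"ty": -3.67,"tz": 0,"ax": 0,"ay": 0,"az": 3,"claw": -1},
  {"tx": 0,"ty": 0,"tz": 0,"ax": 0,"ay": 0,"az": 0,"claw": -1},
])

```text
time_s: 10.55
tcp_pos: [0.576, -0.1608, 0.1233]
eef_rot: [-179.9, -0.0, -32.8]
contact_force: [2.2, 6.3, 1.5]
gripper_width: 0.0133
```

Emit:
step_arm([
  {"tx": -2.32,"ty": -3.8,"tz": 0,"ax": 0,"ay": 0,"az": 3,"claw": -1},
  {"tx": 0,"ty": 0,"tz": 0,"ax": 0,"ay": 0,"az": 0,"claw": -1},
])

```text
time_s: 10.75
tcp_pos: [0.5734, -0.165, 0.1233]
eef_rot: [-180.0, -0.0, -29.8]
contact_force: [-0.1, 4.5, 1.8]
gripper_width: 0.0131
```

Emit:
step_arm([
  {"tx": -2.12,"ty": -3.91,"tz": 0,"ax": 0,"ay": 0,"az": 3,"claw": -1},
  {"tx": 0,"ty": 0,"tz": 0,"ax": 0,"ay": 0,"az": 0,"claw": -1},
])

```text
time_s: 10.95
tcp_pos: [0.5712, -0.1692, 0.1232]
eef_rot: [-180.0, -0.0, -26.9]
contact_force: [0.5, 3.4, 3.5]
gripper_width: 0.0132
```

Emit:
step_arm([
  {"tx": -1.91,"ty": -4.02,"tz": 0,"ax": 0,"ay": 0,"az": 3,"claw": -1},
  {"tx": 0,"ty": 0,"tz": 0,"ax": 0,"ay": 0,"az": 0,"claw": -1},
])

```text
time_s: 11.15
tcp_pos: [0.5694, -0.173, 0.1232]
eef_rot: [-180.0, -0.0, -23.9]
contact_force: [0.0, 4.7, 2.1]
gripper_width: 0.0137
```

Emit:
step_arm([
  {"tx": -1.7,"ty": -4.11,"tz": 0,"ax": 0,"ay": 0,"az": 3,"claw": -1},
  {"tx": 0,"ty": 0,"tz": 0,"ax": 0,"ay": 0,"az": 0,"claw": -1},
])

```text
time_s: 11.35
tcp_pos: [0.5678, -0.1769, 0.1232]
eef_rot: [-180.0, -0.0, -20.9]
contact_force: [0.8, 5.1, 1.5]
gripper_width: 0.0136
```

Emit:
step_arm([
  {"tx": -1.48,"ty": -4.2,"tz": 0,"ax": 0,"ay": 0,"az": 3,"claw": -1},
  {"tx": 0,"ty": 0,"tz": 0,"ax": 0,"ay": 0,"az": 0,"claw": -1},
])

```text
time_s: 11.55
tcp_pos: [0.5662, -0.1814, 0.1232]
eef_rot: [-180.0, -0.0, -18.0]
contact_force: [-0.4, 4.9, 2.3]
gripper_width: 0.0137
```

Emit:
step_arm([
  {"tx": -1.26,"ty": -4.27,"tz": 0,"ax": 0,"ay": 0,"az": 3,"claw": -1},
  {"tx": 0,"ty": 0,"tz": 0,"ax": 0,"ay": 0,"az": 0,"claw": -1},
])

```text
time_s: 11.75
tcp_pos: [0.5649, -0.1858, 0.1232]
eef_rot: [180.0, -0.0, -15.0]
contact_force: [0.9, 3.1, 3.0]
gripper_width: 0.0135
```

Emit:
step_arm([
  {"tx": -1.03,"ty": -4.33,"tz": 0,"ax": 0,"ay": 0,"az": 3,"claw": -1},
  {"tx": 0,"ty": 0,"tz": 0,"ax": 0,"ay": 0,"az": 0,"claw": -1},
])

```text
time_s: 11.95
tcp_pos: [0.564, -0.1899, 0.1232]
eef_rot: [-180.0, -0.0, -12.0]
contact_force: [1.0, 4.7, 2.6]
gripper_width: 0.0132
```

The first two clicks show as force dips to ~3.3 N followed by rises to ~5 N, near 12° and 24°. On to the third.

Emit:
step_arm([
  {"tx": -0.8,"ty": -4.38,"tz": 0,"ax": 0,"ay": 0,"az": 3,"claw": -1},
  {"tx": 0,"ty": 0,"tz": 0,"ax": 0,"ay": 0,"az": 0,"claw": -1},
])

```text
time_s: 12.15
tcp_pos: [0.5633, -0.1941, 0.1232]
eef_rot: [-180.0, -0.0, -9.0]
contact_force: [2.5, 6.5, 2.8]
gripper_width: 0.0134
```

Emit:
step_arm([
  {"tx": -0.57,"ty": -4.41,"tz": 0,"ax": 0,"ay": 0,"az": 3,"claw": -1},
  {"tx": 0,"ty": 0,"tz": 0,"ax": 0,"ay": 0,"az": 0,"claw": -1},
])

```text
time_s: 12.35
tcp_pos: [0.5626, -0.1988, 0.1232]
eef_rot: [180.0, -0.0, -6.0]
contact_force: [2.1, 4.0, 3.8]
gripper_width: 0.0137
```

Emit:
step_arm([
  {"tx": -0.34,"ty": -4.44,"tz": 0,"ax": 0,"ay": 0,"az": 3,"claw": -1},
  {"tx": 0,"ty": 0,"tz": 0,"ax": 0,"ay": 0,"az": 0,"claw": -1},
])

```text
time_s: 12.55
tcp_pos: [0.5624, -0.2034, 0.1232]
eef_rot: [180.0, -0.0, -3.0]
contact_force: [2.8, 4.3, 2.2]
gripper_width: 0.0135
```

Emit:
step_arm([
  {"tx": -0.11,"ty": -4.45,"tz": 0,"ax": 0,"ay": 0,"az": 3,"claw": -1},
  {"tx": 0,"ty": 0,"tz": 0,"ax": 0,"ay": 0,"az": 0,"claw": -1},
])

```text
time_s: 12.75
tcp_pos: [0.5623, -0.2075, 0.1232]
eef_rot: [-180.0, -0.0, -0.0]
contact_force: [1.4, 4.1, 2.6]
gripper_width: 0.0135
```

Emit:
step_arm([
  {"tx": 0.12,"ty": -4.45,"tz": 0,"ax": 0,"ay": 0,"az": 3,"claw": -1},
  {"tx": 0,"ty": 0,"tz": 0,"ax": 0,"ay": 0,"az": 0,"claw": -1},
])

```text
time_s: 12.95
tcp_pos: [0.5624, -0.2118, 0.1232]
eef_rot: [-180.0, -0.0, 3.0]
contact_force: [2.5, 5.5, 3.6]
gripper_width: 0.0137
```

```bash
cat > ang.py <<'E'
from h import *
s=r.get_state(); p=s["tcp_pos"]; v=p[:2]-[.6468,-.2075]
print(s["time_s"],p,"theta",np.degrees(np.arctan2(v[1],v[0]))%360-144.1,"rad",np.hypot(*v),s["contact_force"].round(1),s["gripper_width"])
E
python3 ang.py
```

```text
12.95 [ 0.56242514 -0.21180395  0.12316797] theta 38.82011953761227 rad 0.08448455663792724 [2.5 5.5 3.6] 0.013698007097742753
```

The third click is behind us (θ ≈ 38.8°, 5.5 N). I'll approach the fourth carefully.

Emit:
step_arm([
  {"tx": 0.36,"ty": -4.44,"tz": 0,"ax": 0,"ay": 0,"az": 3,"claw": -1},
  {"tx": 0,"ty": 0,"tz": 0,"ax": 0,"ay": 0,"az": 0,"claw": -1},
])

```text
time_s: 13.15
tcp_pos: [0.5628, -0.2164, 0.1231]
eef_rot: [180.0, -0.0, 6.0]
contact_force: [4.2, 5.2, 2.6]
gripper_width: 0.0136
```

Emit:
step_arm([
  {"tx": 0.59,"ty": -4.41,"tz": 0,"ax": 0,"ay": 0,"az": 3,"claw": -1},
  {"tx": 0,"ty": 0,"tz": 0,"ax": 0,"ay": 0,"az": 0,"claw": -1},
])

```text
time_s: 13.35
tcp_pos: [0.5634, -0.2209, 0.1232]
eef_rot: [180.0, -0.0, 9.0]
contact_force: [3.9, 5.3, 2.4]
gripper_width: 0.0135
```

Emit:
step_arm([
  {"tx": 0.5,"ty": -2.9,"tz": 0,"ax": 0,"ay": 0,"az": 2,"claw": -1},
  {"tx": 0,"ty": 0,"tz": 0,"ax": 0,"ay": 0,"az": 0,"claw": -1},
])

```text
time_s: 13.55
tcp_pos: [0.564, -0.2237, 0.1232]
eef_rot: [180.0, -0.1, 11.0]
contact_force: [3.9, 4.5, 2.8]
gripper_width: 0.0132
```

Emit:
step_arm([
  {"tx": 0.3,"ty": -1.5,"tz": 0,"ax": 0,"ay": 0,"az": 1,"claw": -1},
  {"tx": 0,"ty": 0,"tz": 0,"ax": 0,"ay": 0,"az": 0,"claw": -1},
])

```text
time_s: 13.75
tcp_pos: [0.5642, -0.2248, 0.1232]
eef_rot: [-180.0, -0.1, 11.9]
contact_force: [4.0, 6.2, 2.4]
gripper_width: 0.0134
```

```bash
python3 ang.py
```

```text
13.75 [ 0.56422911 -0.22482378  0.12317056] theta 47.74907284059253 rad 0.08436862900383006 [4.  6.2 2.4] 0.013433075037953946
```

The force jumped from 4.5 to 6.2 N at ~48°, which is the fourth click. I'll nudge 1 mm for margin, hold still and look.

Emit:
step_arm([
  {"tx": 0.2,"ty": -1.0,"tz": 0,"ax": 0,"ay": 0,"az": 0.7,"claw": -1},
  {"tx": 0,"ty": 0,"tz": 0,"ax": 0,"ay": 0,"az": 0,"claw": -1},
  {"tx": 0,"ty": 0,"tz": 0,"ax": 0,"ay": 0,"az": 0,"claw": -1},
  {"tx": 0,"ty": 0,"tz": 0,"ax": 0,"ay": 0,"az": 0,"claw": -1},
  {"tx": 0,"ty": 0,"tz": 0,"ax": 0,"ay": 0,"az": 0,"claw": -1},
])

```text
time_s: 14.25
tcp_pos: [0.5643, -0.2256, 0.1231]
eef_rot: [-180.0, -0.0, 12.6]
contact_force: [3.1, 6.6, 3.4]
gripper_width: 0.0132
```

```bash
python3 look.py c4; python3 ang.py
```

```text
[ 0.56434628 -0.22560213  0.1231368 ] [-1.79984144e+02 -4.85743609e-02  1.25881789e+01] [ -3.4  20.2 -17.1  -0.  -52.6 106. ] [3.6 6.9 2.8] 0.013673212169445852
14.4 [ 0.56434628 -0.22560213  0.1231368 ] theta 48.28243299792635 rad 0.08441743627284562 [3.6 6.9 2.8] 0.013673212169445852
```

View pics/c4.png

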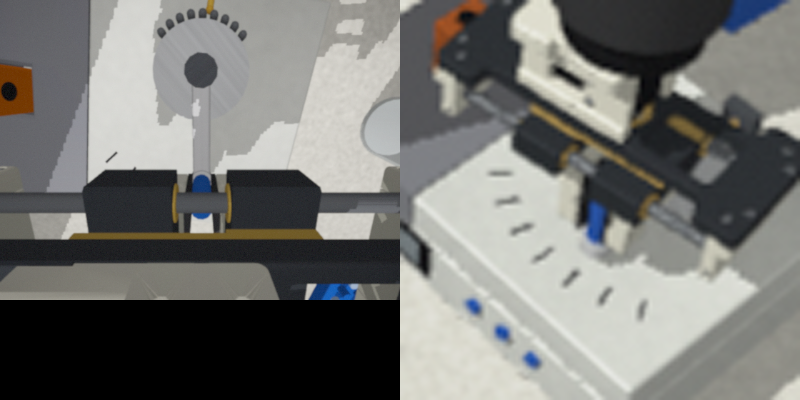

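The post is held between the pads at (202,195) in the wrist view, with the arm straight to the pivot. θ ≈ 48.3° (0.843 rad) and the push is steady at ~7 N, so I'm handing in.

```bash
python3 -c "
from plant import r
print(r.close_job())"
```

```text
the job is handed in; nothing more can be done
None
```

I plugged the orange filter into the socket, let go of it, then pushed the lever four clicks from rest. I handed the job in while still gripping the blue post. No verdict was reported.

- **Filter:** The fingers felt the floor after the expected 45 mm difference from the grasp height. After release the camera put the block's top at 0.113 m (0.115 m expected, and the deck also read 1.5 mm low). It was square to the socket at about 3.5° against the reader's 4.1°. The block was still in the socket in the last wrist view.
- **Lever:** The push force dipped and rose again at each notch, with rises near 12°, 24°, 36° and 48°. The third was the least clear, because I sampled only every 3°. The last check gave about 48.3° (0.843 rad), held still with a 7–8 N push. That angle comes from the gripper's position and a measured pivot, so it is good to about 1.5°.
- **Other things:** No contact with the bystanders was felt, but I did not re-measure their positions at the end. The first move call was refused for incomplete rows and nothing moved. The clock stood at about 14.4 s at the end.

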